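Roll the torch switch-up on the breaker cabinet and switch it on

TASK

Power cut coming: the silver torch lies on the ledge beside the upper drawer cabinet with its orange switch turned away. Without lifting it, roll it along the ledge until the switch faces straight up and lies still; only then push the switch fully in and let it go, so that the torch stays lying there with its switch up. Leave the bulb, the bulb gripper and the spare breaker where they are.

Things in the scene. Friction and masses are not known exactly. Their poses are not given: they have to be found in the camera images.
- cab: Lower red two-drawer cabinet, fixed on the counter: 260 (x) by 390 (y) by 115 mm high; origin at the centre of its underside, drawers open to its -x (the robot). Its flat lid at z = 115 mm carries the upper cabinet over y = +45 to +195 mm. The lid at y below +45 mm is the level ledge where the torch lies; its -y edge (y = -195 mm) is open, without a rim.
- ledge (a point): Mid-depth point at the foot of the upper red cabinet's side wall, on the ledge; axes as the lower cabinet. The fixed wall is this point's plane y = 0, from x = -120 to +120 mm, 162 mm high. Its top board (150 to 162 mm above the ledge, x = -128 to +128 mm) juts out over the ledge as an eave to y = -36 mm.
- torch: Loose silver torch, 190 mm long, about 0.4 kg, lying along the cabinet's x, 4 to 11 mm from the wall. Origin on its axis at mid length; +x to the lens. It rolls on two collars of radius 26 mm, x = -95 to -73 and +63 to +95 mm. Slight rolling resistance: left slowly, it stays put. Pushed from the side it tends to skid; a tip pressed on top and carried along turns it about 50 degrees a stroke.
- sleeve (a point): Torch axis at torch x = +12 mm, in the torch's bare grip sleeve (radius 20 mm, torch x = -70 to +38 mm; then a neck of radius 21 mm to +63 mm). The sleeve carries the switch and turns with the torch (stuck on, slips only above 1.5 N m). Frame as switch. It is a good place to stroke clear of the switch.
- switch (a point): Middle of the outer face of the orange switch pad (32 mm along the torch, 18 mm across, 5 mm proud of the sleeve, 25 mm from the axis), at torch x = -46 mm. x along the torch to the lens, z straight out of the switch: up when done. At the start it needs 75 to 150 degrees of rolling away from the wall (toward cabinet -y); there is no room the other way.
- torch_switch (a joint): How far the orange switch is pushed in, m: 0 out, 0.004 fully in; spring return, starts to move at about 1.5 N and needs about 5 N for full travel.
- bulb: White plastic dome bulb, 64 mm across, 110 mm tall, standing on the upper cabinet's lid; origin at its foot. Bystander.
- bulb_gripper: Blue hard silicone bulb gripper, 68 mm across, 92 mm tall, standing on the upper cabinet's lid; origin at its foot. Bystander.
- breaker: White spare circuit breaker with a black toggle, 80 by 36 by 74 mm high, standing on the ledge near its open (-y) edge; origin at the centre of its underside. Bystander.
Things that resemble listed ones, but are neither listed nor needed, are in the scene too. What is meant by the torch is not pink or purple, and is the smaller of those in its own colour.

How it is judged:
On the way, in this order (a step that is already met when the one before it is completed fails the run):
1. the torch lies still on the ledge with its switch up (within 15 degrees), the switch not pushed in (angle between switch's own z axis and vertical below 0.26 rad and linear speed of torch below 0.02 m/s and value of joint torch_switch below 0.001 m and z of torch in the frame of cab between 0.135 and 0.147 m), for 0.2 s.
2. the switch is pushed fully in while it faces up (value of joint torch_switch above 0.0032 m and angle between switch's own z axis and vertical below 0.35 rad), for 0.05 s.
At the end, for the whole second after the job is handed in: The torch lies at rest on the ledge (axis 20 to 32 mm above it), its switch facing up within 20 degrees and sprung back out (less than 1 mm in) (angle between switch's own z axis and vertical below 0.35 rad and value of joint torch_switch below 0.001 m and linear speed of torch below 0.01 m/s and z of torch in the frame of cab between 0.135 and 0.147 m); the robot touches nothing.
It fails at once if the torch is lifted more than 15 mm off the ledge or drops off it (z of torch in the frame of cab above 0.156 m or z of torch in the frame of cab below 0.126 m).
It fails at once if the bulb is moved by more than 25 mm (distance of bulb from where it was at the start of the episode above 0.025 m).
It fails at once if the bulb gripper is moved by more than 25 mm (distance of bulb_gripper from where it was at the start of the episode above 0.025 m).
It fails at once if the breaker is moved by more than 25 mm (distance of breaker from where it was at the start of the episode above 0.025 m).
It also fails if it takes over 54 s, if anything falls off the work surface, if the arm or the gripper's body presses on something with over 40 N, if the wrist force passes 120 N, or if a joint passes its speed limit or range.

ROBOT

A 7-joint arm with a two-finger parallel gripper is mounted at the origin on the work surface. World frame = base frame: x ahead of the robot, y to its left, z up, the work surface at z = 0. Lengths are in m, angles in rad, forces in N, time in s.
With the tool pointing down it reaches from about 0.4 to 0.85 m from the base axis. Payload 10.4 kg.
Tool frame: the origin (TCP) lies at the very end of the fingers, on their centre line; the grasp point (between the pads) lies 19 mm behind it (robot.tcp_to_grasp is the distance from the TCP to the grasp point, in m); z points along the fingers, y is the line along which they close (so a half turn about z gives the same grasp; the last joint's range is limited). The gripper opens to 87 mm and grips with 3 to 60 N. Pads are 19 mm wide; open, the fingers measure 117 mm over their backs; the gripper's body (75 mm by 190 mm) begins 51 mm behind the grasp point.
Start: joints at [1.302, 0.332, -0.065, 1.46, 0.022, 1.35, -0.088], TCP at [0.152, -0.606, 0.223] pointing down, gripper open.
Joint ranges: [-2.6, 2.6], [-0.5, 2.12], [-1.47, 1.34], [0.16, 2.42], [-1.27, 4.41], [0.06, 2.06], [-2.6, 2.6]. Speed limits (rad/s): [2.22, 2.22, 2.79, 2.79, 3.14, 3.14, 3.14].

INTERFACE

Orientations are given as a rotation vector (axis times angle).
In Python, from bench import robot, cams gives the robot as it stands. The module is installed in compiled form; this text tells all that it offers.
- The arm moves only by the tool move_arm, never from a script. Its argument "series" is a list that holds one entry, the list of rows, each a list of 4 numbers: the shift along the tool's x, y, z normalised to -1 to 1, where 1 is 0.04 m, then the turn about the tool's z normalised to -1 to 1, where 1 is 8 degrees. In form: [[[x, y, z, turn], ...]]. A call has 1 to 5 rows; each row shifts and turns the commanded pose from where the row before left it, along the tool's axes as they then stand; what a row does not reach is not made up. A row lasts 1/10 s, in which the tool goes at most 50 mm and 8.59 degrees, less where a joint would pass 70% of its speed; a pose out of reach is approached as far as the arm can. A call with a number of a shift or a turn outside -1 to 1 is refused whole. A call with a gripper value outside its range is refused whole. "claw" is the opening, from 0 (shut) to 1 (fully open), set as the call begins (left out, the last holds). The fingers move at their own pace and stop on an object; the grip force is fixed at half the most. Time passes only in rows, so rows that do not move let the fingers close. It gives the time, the measured TCP pose, the force, the opening and the grip force at its end, in the units of the state.
- robot.read_state(): the state, without advancing time (a new reading comes with each control period).
- cams.capture(name): name is "side" or "top"; returns a dict with "image" (480x640x3 uint8, red, green, blue), "depth" (480x640 float32, m along the optical axis (not along the pixel's ray), 0 where there is no reading), "fx", "fy", "cx", "cy" (pixels), "view" (4x4, takes a point from world to camera coordinates). Camera axes: x right, y up, looking along -z (the intrinsics and any distortion apply to the point x, -y, -z); pixel columns grow to the right and rows downward; lengths in m; the calibration is good to about 2 mm. A picture is of the moment at which its call begins.
- robot.sign_off(): hands the job in; it is judged then, once.
The state is a dict: "time": time; "joint_pos": joint angles; "joint_velocities": joint speeds; "joint_efforts": joint torques, N m; "eef_pos": TCP position; "eef_rot": TCP orientation; "ft_force": force on the tool from outside, world axes, zero at the start; "torque": the same for the moment, N m; "gripper_width": finger opening in m; "grip_force": force on a finger pad.
Only numpy, scipy, OpenCV 4.12 (cv2) and the standard library are available. Lean on these libraries where they do the work, as an engineer would, in place of code of your own. Each camera call takes 0.05 s, during which the arm holds its last target. There are 200 camera calls.

## Working session

There is one attempt and no reset: what is moved stays moved. The work goes in short steps, Python scripts to look and compute and a tool call to move; the robot and the scene stay as the last step left them, time stands still between calls to the robot, and variables do not carry over. Pictures are saved under pics/ and viewed, at most 10 in all, crops included, and the job is handed in when it is done.

Besides the shell and the picture viewer there is one more tool, called after ">>>" as a command line: name --argument value ..., lists and objects as JSON in quotes. move_arm: Moves the arm, as the interface text tells. Its arguments: {"type":"object","properties":{"series":{"type":"array"},"claw":{"type":"number"}},"required":["series"]}

```bash
mkdir -p pics
cat > h.py <<'E'
import numpy as np,cv2
from bench import robot,cams
def cap(n):
    c=cams.capture(n);return c
def pts(c):
    d=c["depth"];v,u=np.mgrid[0:480,0:640]
    X=(u-c["cx"])/c["fx"]*d;Y=(v-c["cy"])/c["fy"]*d
    P=np.stack([X,-Y,-d,np.ones_like(d)],-1)
    return (P@np.linalg.inv(c["view"]).T)[...,:3]
def save(c,n):cv2.imwrite("pics/"+n,c["image"][...,::-1])
E
python3 - <<'E'
from h import *
for n in("top","side"):
    c=cap(n);save(c,n+"0.png");np.savez(""+n+"0.npz",**c);print(n,c["fx"],c["fy"],c["cx"],c["cy"],c["view"].round(3).tolist(),[k for k in c],(c["depth"]>0).mean())
s=robot.read_state();print(s)
E
```

```text
top 438.27189517586436 438.27189517586436 318.4644334259392 242.93142322981615 [[-0.007, -1.0, 0.009, -0.06], [0.985, -0.005, 0.175, -0.692], [-0.175, 0.01, 0.985, -0.93], [0.0, 0.0, 0.0, 1.0]] ['image', 'depth', 'fx', 'fy', 'cx', 'cy', 'view'] 0.995947265625
side 514.4091421507551 514.4091421507551 323.03444345737904 248.96411734502942 [[-0.293, 0.956, -0.004, 0.262], [-0.911, -0.278, 0.303, 0.538], [0.289, 0.093, 0.953, -1.528], [0.0, 0.0, 0.0, 1.0]] ['image', 'depth', 'fx', 'fy', 'cx', 'cy', 'view'] 0.9960872395833333
{'time': 0.1, 'joint_pos': array([ 1.30244881,  0.33281356, -0.06472903,  1.46086744,  0.02161225,
        1.34989405, -0.08849684]), 'joint_velocities': array([ 0.00163559, -0.0015455 ,  0.00208342, -0.00130194,  0.00053564,
        0.00081502, -0.00048172]), 'joint_efforts': array([ 6.86026251e-04, -6.24551010e+01,  2.42275541e-02, -3.90715206e+01,
       -6.14663120e-02,  3.66632547e-02,  9.89785849e-05]), 'eef_pos': array([ 0.15197487, -0.60587997,  0.2218257 ]), 'eef_rot': array([-3.11663835e+00, -3.84975469e-01,  3.41858816e-04]), 'ft_force': array([0.43131966, 0.53952528, 0.07038874]), 'torque': array([-0.01219486,  0.0445375 ,  0.03819191]), 'grip_force': 0.0, 'gripper_width': 0.0870870806968644}
```

View pics/top0.png

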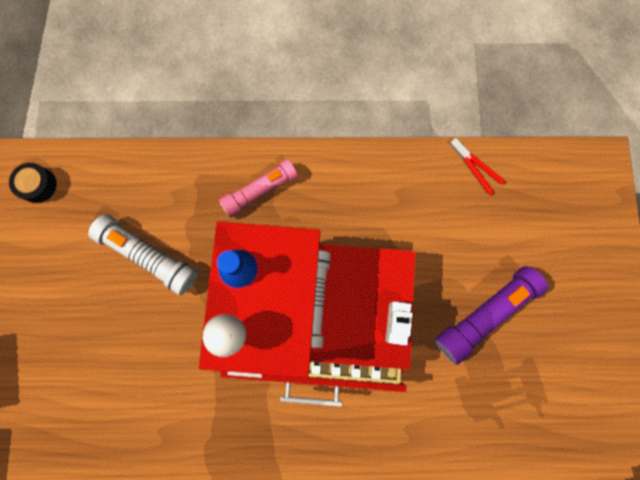

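View pics/side0.png

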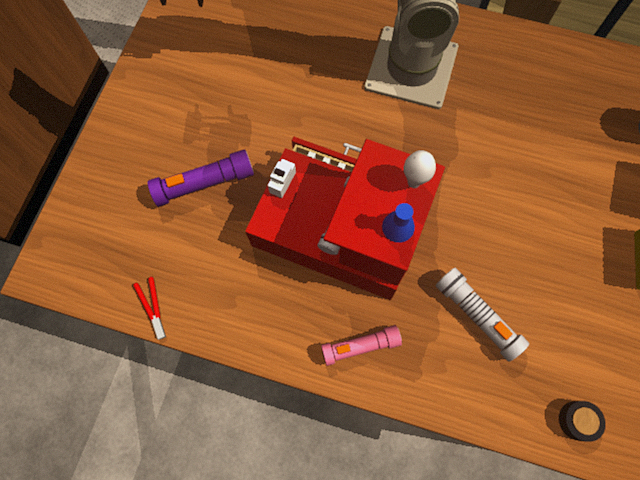

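The top view shows the torch at cols 310-328, rows 250-348, partly under the eave. The breaker is at (400,323), the bulb at (225,335) and the bulb gripper at (237,268). The side view shows only the torch's +x end, at (330,243).

Run:
```python
from h import *
c=dict(np.load("top0.npz"));P=pts(c);im=c["image"]
cv2.imwrite("pics/crop.png",cv2.resize(im[235:395,290:430][...,::-1],None,fx=3.6,fy=3.6,interpolation=cv2.INTER_CUBIC))
hsv=cv2.cvtColor(im,cv2.COLOR_RGB2HSV)
red=(hsv[...,1]>180)&((hsv[...,0]<8)|(hsv[...,0]>172))
for n,z in(("ledge",.115),("top",.277)):
    for src in("top","side"):
        c2=dict(np.load(src+"0.npz"));P2=pts(c2);h2=cv2.cvtColor(c2["image"],cv2.COLOR_RGB2HSV)
        r2=(h2[...,1]>150)&((h2[...,0]<8)|(h2[...,0]>172))
        m=r2&(abs(P2[...,2]-z)<.008)
        q=P2[m];print(n,src,len(q),np.median(q[:,2]),cv2.minAreaRect(q[:,:2].astype(np.float32)*1000), q.min(0).round(3),q.max(0).round(3))
# torch
grey=(hsv[...,1]<70)
m=grey&(P[...,2]>.125)&(P[...,2]<.18);m[:,:300]=0;m[:,345:]=0;m[:240]=0;m[352:]=0
q=P[m];print("torch",len(q),q.min(0),q.max(0))
for r in range(248,354,4):
    k=np.where(m[r])[0]
    if len(k):print(r,k.min(),k.max(),P[r,k.min()].round(3),P[r,k.max()].round(3),P[r,k][:,2].max().round(3))
m=grey&(P[...,2]>.15)&(P[...,2]<.2);m[:,:375]=0;m[:,420:]=0
q=P[m];print("breaker",len(q),q.min(0),q.max(0))
for a in((225,335),(237,268)):print(P[a[1],a[0]])
```

```text
ledge top 9592 0.11523664070425177 ((540.1131591796875, -68.46522521972656), (377.60333251953125, 282.8192443847656), 85.17333221435547) [ 0.389 -0.267  0.107] [0.68  0.131 0.121]
ledge side 6649 0.11658694060936803 ((537.0313720703125, -61.902618408203125), (389.5616455078125, 288.41748046875), 85.02701568603516) [ 0.379 -0.268  0.107] [0.696 0.12  0.123]
top top 13083 0.277190082802525 ((559.9461669921875, 38.85082244873047), (186.4834747314453, 255.21426391601562), 85.06092834472656) [ 0.425 -0.063  0.271] [0.695 0.141 0.284]
top side 7893 0.27857836850410833 ((560.0931396484375, 38.790931701660156), (186.14993286132812, 257.3450012207031), 85.08460998535156) [ 0.426 -0.064  0.269] [0.694 0.141 0.285]
torch 789 [ 0.46959272 -0.08446708  0.14328597] [ 0.65686036 -0.0489469   0.17042265]
252 319 325 [ 0.655 -0.064  0.166] [ 0.655 -0.076  0.164] 0.167
256 319 329 [ 0.647 -0.064  0.164] [ 0.648 -0.084  0.152] 0.167
260 319 328 [ 0.638 -0.064  0.167] [ 0.64  -0.082  0.153] 0.167
264 318 328 [ 0.631 -0.062  0.164] [ 0.632 -0.082  0.152] 0.167
268 318 326 [ 0.623 -0.062  0.162] [ 0.624 -
[... 691 characters left out ...]
6 ] [ 0.536 -0.067  0.15 ] 0.163
316 314 321 [ 0.528 -0.053  0.162] [ 0.528 -0.067  0.149] 0.162
320 314 320 [ 0.52  -0.053  0.159] [ 0.52  -0.065  0.15 ] 0.16
324 313 320 [ 0.512 -0.051  0.158] [ 0.512 -0.065  0.152] 0.161
328 313 319 [ 0.505 -0.051  0.165] [ 0.504 -0.063  0.156] 0.165
332 313 319 [ 0.497 -0.051  0.161] [ 0.497 -0.063  0.152] 0.162
336 313 320 [ 0.489 -0.051  0.166] [ 0.489 -0.065  0.158] 0.166
340 312 322 [ 0.482 -0.049  0.167] [ 0.481 -0.069  0.146] 0.167
344 312 321 [ 0.474 -0.049  0.17 ] [ 0.473 -0.067  0.154] 0.17
breaker 815 [ 0.47436532 -0.24436745  0.15024411] [ 0.55443148 -0.19896903  0.19230067]
[0.49909206 0.07606091 0.38599822]
[0.6004107  0.06645663 0.35592542]
```

View pics/crop.png

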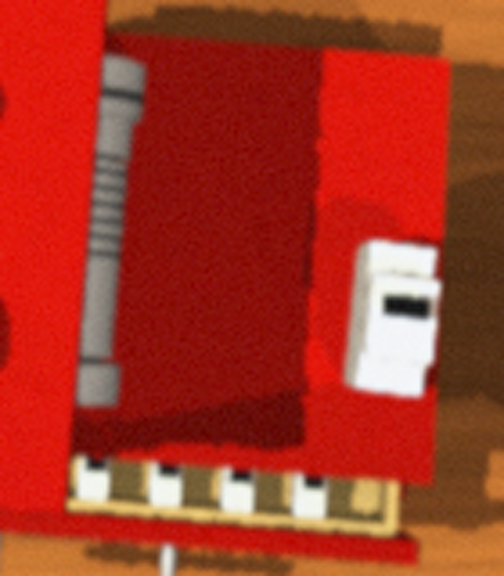

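The crop shows the lens end at the top (+x), and the switch is out of sight. The cabinet yaw is about -5° and its origin is near (0.551, -0.063). The torch axis is at cab y≈+11 mm, about under the eave edge. With the tool vertical, the gripper body would hit the eave, so I'll check how the arm behaves at its inner reach limit, where the tool may tilt.

>>> move_arm --series '[[[0,-1,0,0],[0,-1,0,0],[0,-1,0,0],[0,-1,0,0],[0,-1,0,0]]]' --claw 0

```text
time: 0.6
eef_pos: [0.1029, -0.4105, 0.2221]
eef_rot: [-3.117, -0.385, 0.0]
ft_force: [-0.7, -0.2, 1.1]
gripper_width: 0.0549
grip_force: 0.0
```

>>> move_arm --series '[[[0,-1,0,0],[0,-1,0,0]]]'

```text
time: 0.8
eef_pos: [0.0835, -0.333, 0.2221]
eef_rot: [-3.118, -0.385, 0.0]
ft_force: [-0.7, 0.5, 0.7]
gripper_width: 0.0392
grip_force: 0.0
```

>>> move_arm --series '[[[0,-1,0,0],[0,-0.5,0,0]]]'

```text
time: 1.0
eef_pos: [0.0686, -0.2741, 0.2221]
eef_rot: [-3.118, -0.385, 0.0]
ft_force: [0.3, -0.5, -0.1]
gripper_width: 0.0228
grip_force: 0.0
```

>>> move_arm --series '[[[0,-0.5,0,0],[0,-0.5,0,0]]]'

```text
time: 1.2
eef_pos: [0.0629, -0.2533, 0.2184]
eef_rot: [-3.099, -0.379, 0.004]
ft_force: [-1.0, -1.3, 0.1]
gripper_width: 0.0073
grip_force: 0.0
```

Run:
```python
from h import *
s=robot.read_state();print(s["joint_pos"].round(3),s["eef_pos"],s["eef_rot"])
```

```text
[ 1.413 -0.499 -0.178  2.236 -0.087  1.419 -0.056] [ 0.06285126 -0.25334699  0.2183988 ] [-3.09868315 -0.37928729  0.00445186]
```

>>> move_arm --series '[[[0,-1,0,0],[0,-1,0,0]]]'

```text
time: 1.4
eef_pos: [0.0565, -0.2149, 0.1834]
eef_rot: [-2.99, -0.368, -0.041]
ft_force: [-0.0, -0.3, -0.9]
gripper_width: 0.0011
grip_force: 0.0
```

Run:
```python
from h import *
s=robot.read_state();print(s["joint_pos"].round(3),s["eef_pos"],s["eef_rot"],s["ft_force"]);print(cv2.Rodrigues(s["eef_rot"])[0].round(3))
```

```text
[ 1.148 -0.5    0.037  2.316 -0.043  1.442 -0.138] [ 0.05654736 -0.21487962  0.1833953 ] [-2.9903109  -0.36754709 -0.04114665] [-0.04717023 -0.3466493  -0.89428002]
[[ 0.97   0.243  0.011]
 [ 0.239 -0.962  0.13 ]
 [ 0.043 -0.124 -0.991]]
```

The tool tilts with the tip toward +y, which is the direction I need. I'll keep going toward about 27°.

>>> move_arm --series '[[[0,-1,-0.5,0],[0,-1,-0.5,0]]]'

```text
time: 1.6
eef_pos: [0.0466, -0.169, 0.196]
eef_rot: [-2.848, -0.36, -0.083]
ft_force: [0.1, -0.2, -0.2]
gripper_width: 0.0005
grip_force: 0.0
```

```bash
cat > st.py <<'E'
from h import *
s=robot.read_state();print(s["time"],s["joint_pos"].round(3),s["eef_pos"].round(4),s["ft_force"].round(1));print(cv2.Rodrigues(s["eef_rot"])[0].round(3))
E
python3 st.py
```

```text
1.6 [ 1.194 -0.499  0.044  2.311 -0.092  1.581 -0.078] [ 0.0466 -0.169   0.196 ] [ 0.1 -0.2 -0.2]
[[ 0.967  0.252  0.023]
 [ 0.236 -0.933  0.271]
 [ 0.09  -0.257 -0.962]]
```

>>> move_arm --series '[[[0,-0.7,-0.7,0],[0,-0.7,-0.7,0]]]'

```text
time: 1.8
eef_pos: [0.0347, -0.1593, 0.2488]
eef_rot: [-2.801, -0.349, -0.094]
ft_force: [0.0, -1.2, -0.4]
gripper_width: 0.0005
grip_force: 0.0
```

```bash
python3 st.py
```

```text
1.8 [ 1.375 -0.499 -0.046  2.213 -0.122  1.736  0.014] [ 0.0347 -0.1593  0.2488] [ 0.  -1.2 -0.4]
[[ 0.968  0.249  0.026]
 [ 0.229 -0.92   0.317]
 [ 0.103 -0.301 -0.948]]
```

>>> move_arm --series '[[[0,-0.6,0.6,0],[0,-0.6,0.6,0]]]'

```text
time: 2.0
eef_pos: [0.0282, -0.1251, 0.2015]
eef_rot: [-2.729, -0.345, -0.117]
ft_force: [0.2, -0.9, -0.2]
gripper_width: 0.0008
grip_force: 0.0
```

```bash
python3 st.py
```

```text
2.0 [ 1.39  -0.499 -0.042  2.331 -0.136  1.69   0.047] [ 0.0282 -0.1251  0.2015] [ 0.2 -0.9 -0.2]
[[ 0.966  0.255  0.033]
 [ 0.223 -0.895  0.385]
 [ 0.128 -0.365 -0.922]]
```

>>> move_arm --series '[[[0,0.1,0.6,0],[0,0.1,0.6,0]]]'

```text
time: 2.2
eef_pos: [0.0321, -0.1145, 0.161]
eef_rot: [-2.728, -0.354, -0.114]
ft_force: [0.5, -0.3, 0.1]
gripper_width: -0.0
grip_force: 0.0
```

```bash
python3 st.py
```

```text
2.2 [ 1.536 -0.483 -0.177  2.407 -0.18   1.599  0.112] [ 0.0321 -0.1145  0.161 ] [ 0.5 -0.3  0.1]
[[ 0.965  0.261  0.031]
 [ 0.229 -0.894  0.386]
 [ 0.128 -0.365 -0.922]]
```

>>> move_arm --series '[[[0,-0.6,0.2,0],[0,-0.5,0,0]]]'

```text
time: 2.4
eef_pos: [0.0215, -0.1008, 0.1641]
eef_rot: [-2.703, -0.34, -0.116]
ft_force: [0.9, 0.3, 0.3]
gripper_width: 0.0006
grip_force: 0.0
```

```bash
python3 st.py
```

```text
2.4 [ 1.638 -0.5   -0.225  2.415 -0.181  1.636  0.17 ] [ 0.0215 -0.1008  0.1641] [0.9 0.3 0.3]
[[ 0.967  0.254  0.03 ]
 [ 0.22  -0.885  0.41 ]
 [ 0.131 -0.39  -0.912]]
```

The tilt is 24° toward cabinet +y, which is enough for the finger to reach under the eave. Now I'll back out and turn the hand so its narrow side faces the cabinet.

>>> move_arm --series '[[[0,0.3,-0.5,-0.5],[0,0.5,-0.5,-1],[0.3,0.5,-0.5,-1],[0.3,0.5,-0.5,-1],[0.5,0.3,-0.5,-1]]]'

```text
time: 2.9
eef_pos: [0.0929, -0.1874, 0.238]
eef_rot: [-2.492, -1.181, -0.293]
ft_force: [0.1, -0.3, -0.7]
gripper_width: 0.0005
grip_force: 0.0
```

>>> move_arm --series '[[[0,1,0,-1],[0,1,0,-1],[0,1,0,-1],[0,1,0,-1],[0,1,0,-0.5]]]'

```text
time: 3.4
eef_pos: [0.274, -0.2596, 0.2103]
eef_rot: [-2.052, -1.936, -0.446]
ft_force: [0.2, -0.8, -0.1]
gripper_width: 0.0004
grip_force: 0.0
```

```bash
cat >> h.py <<'E'
yaw=-0.0862;CAB=np.array([.5512,-.0628,0]);C=np.array([[np.cos(yaw),-np.sin(yaw),0],[np.sin(yaw),np.cos(yaw),0],[0,0,1]])
def cabf(p):return (np.asarray(p)-CAB)@C
def go(t):
    "shift in tool units (40mm) to reach cab-frame target t"
    s=robot.read_state();R=cv2.Rodrigues(s["eef_rot"])[0]
    print("t",round(s["time"],2),"cab tcp",cabf(s["eef_pos"]).round(4),"F",s["ft_force"].round(1),"tooly.cab",(C.T@R)[:,1].round(3),"toolz.cab",(C.T@R)[:,2].round(3))
    if t is not None:
        d=C@np.asarray(t)+CAB-s["eef_pos"];print("total units",(R.T@d/.04).round(2))
E
python3 st.py; python3 -c "
from h import *
go([.024,-.09,.26])"
```

```text
3.4 [ 1.253  0.07  -0.368  1.868 -0.262  1.524  0.878] [ 0.274  -0.2596  0.2103] [ 0.2 -0.8 -0.1]
[[ 0.052  0.998  0.029]
 [ 0.91  -0.059  0.41 ]
 [ 0.411  0.005 -0.912]]
t 3.4 cab tcp [-0.2592 -0.2199  0.2103] F [ 0.2 -0.8 -0.1] tooly.cab [1.    0.027 0.005] toolz.cab [-0.006  0.411 -0.912]
total units [3.28 7.17 0.16]
```

>>> move_arm --series '[[[0.2,0.7,-0.5,0],[0.2,0.8,-0.5,0],[0.4,0.9,-0.2,0],[0.4,0.9,0,0],[0.4,0.9,0,0]]]'

```text
time: 3.9
eef_pos: [0.4439, -0.2306, 0.282]
eef_rot: [-2.058, -1.931, -0.444]
ft_force: [-0.1, 0.0, -0.4]
gripper_width: 0.0003
grip_force: 0.0
```

>>> move_arm --series '[[[0.4,0.9,0,0],[0.4,0.9,0.3,0],[0.4,0.9,0.3,0],[0,0.2,0,0]]]'

```text
time: 4.3
eef_pos: [0.5645, -0.1798, 0.279]
eef_rot: [-2.049, -1.936, -0.445]
ft_force: [-0.2, 1.2, -0.6]
gripper_width: 0.0004
grip_force: 0.0
```

```bash
python3 -c "
from h import *
go([.024,-.012,.1955])
for n in ('top',):
  c=cap(n);cv2.imwrite('pics/a_top.png',cv2.resize(c['image'][200:400,240:480][...,::-1],None,fx=3,fy=3))"
```

```text
t 4.3 cab tcp [ 0.0233 -0.1155  0.279 ] F [-0.2  1.2 -0.6] tooly.cab [1.    0.029 0.003] toolz.cab [-0.009  0.412 -0.911]
total units [1.5  0.09 2.97]
```

View pics/a_top.png

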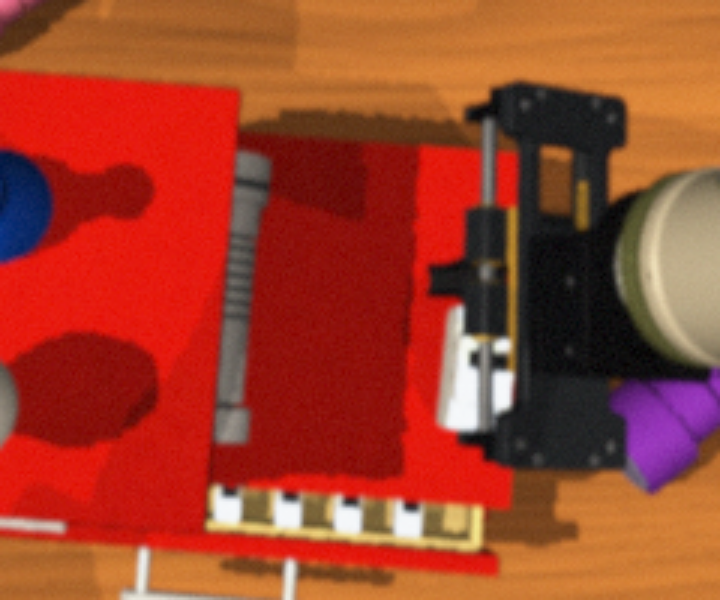

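The gripper is tilted and square to the torch. The closed fingertips are at crop (435,280), level with the sleeve ribs. Next is the approach.

>>> move_arm --series '[[[0.4,0,0.8,0],[0.4,0,0.8,0],[0.4,0,0.7,0],[0.3,0,0.6,0],[0,0,0.2,0]]]'

```text
time: 4.85
eef_pos: [0.5674, -0.0771, 0.1906]
eef_rot: [-2.053, -1.934, -0.443]
ft_force: [-0.5, 0.4, 0.9]
gripper_width: 0.0003
grip_force: 0.0
```

```bash
python3 -c "
from h import *
go([.024,.005,.159])"
```

```text
t 4.85 cab tcp [ 0.0174 -0.0128  0.1906] F [-0.5  0.4  0.9] tooly.cab [1.    0.026 0.003] toolz.cab [-0.008  0.41  -0.912]
total units [0.08 0.17 0.9 ]
```

>>> move_arm --series '[[[0.1,0.1,0.3,0],[0,0,0.3,0],[0,0,0.1,0],[0,0,0,0]]]'

```text
time: 5.25
eef_pos: [0.5735, -0.0646, 0.1678]
eef_rot: [-2.056, -1.932, -0.447]
ft_force: [-0.7, 0.6, -0.5]
gripper_width: 0.0009
grip_force: 0.0
```

>>> move_arm --series '[[[0,0,0.1,0],[0,0,0,0]]]'

```text
time: 5.45
eef_pos: [0.5738, -0.0628, 0.1646]
eef_rot: [-2.056, -1.932, -0.448]
ft_force: [0.5, -0.2, 0.0]
gripper_width: 0.0004
grip_force: 0.0
```

>>> move_arm --series '[[[0,0,0.06,0],[0,0,0,0]]]'

```text
time: 5.65
eef_pos: [0.5738, -0.0616, 0.1624]
eef_rot: [-2.055, -1.932, -0.448]
ft_force: [-0.3, -0.4, -0.5]
gripper_width: 0.0001
grip_force: 0.0
```

>>> move_arm --series '[[[0,0,0.05,0],[0,0,0.03,0],[0,0,0,0]]]'

```text
time: 5.95
eef_pos: [0.5742, -0.0602, 0.1602]
eef_rot: [-2.055, -1.933, -0.449]
ft_force: [0.1, 0.3, 4.1]
gripper_width: 0.0006
grip_force: 2.2
```

>>> move_arm --series '[[[0,0,0.03,0],[0,0,0.02,0],[0,0,0,0]]]'

```text
time: 6.25
eef_pos: [0.5744, -0.0595, 0.1599]
eef_rot: [-2.055, -1.933, -0.449]
ft_force: [-7.9, -2.7, 17.6]
gripper_width: 0.0006
grip_force: 9.0
```

>>> move_arm --series '[[[-0.1,0,-0.025,0],[-0.1,0,-0.025,0],[-0.1,0,-0.025,0],[-0.1,0,-0.025,0]]]'

```text
time: 6.65
eef_pos: [0.5729, -0.0756, 0.1569]
eef_rot: [-2.054, -1.933, -0.449]
ft_force: [-10.9, -2.2, 19.4]
gripper_width: 0.0002
grip_force: 9.5
```

```bash
python3 -c "
from h import *
go(None)
c=cap('top');P=pts(c);hsv=cv2.cvtColor(c['image'],cv2.COLOR_RGB2HSV)
q=cabf(P);m=(hsv[...,1]<80)&(q[...,2]>.13)&(q[...,2]<.175)&(q[...,1]>-.07)
for lo,hi in((-.08,-.065),(-.04,-.02),(.085,.105)):
  k=m&(q[...,0]>lo)&(q[...,0]<hi);print(k.sum(),q[k].min(0),q[k].max(0))
"
```

```text
t 6.65 cab tcp [ 0.0227 -0.0109  0.1569] F [-10.9  -2.2  19.4] tooly.cab [1.    0.024 0.006] toolz.cab [-0.005  0.412 -0.911]
109 [-0.07973687 -0.0204923   0.15044679] [-0.06521569  0.00807069  0.17002676]
126 [-0.03998046 -0.01620293  0.14618947] [-0.02004102  0.00847819  0.16478121]
116 [ 0.08508599 -0.01547389  0.15668714] [0.10483279 0.00785006 0.1699183 ]
```

>>> move_arm --series '[[[-0.1,-0.02,-0.025,0],[-0.1,-0.02,-0.025,0],[-0.1,-0.01,-0.025,0],[-0.1,0,-0.025,0],[-0.1,0,-0.025,0]]]'

```text
time: 7.2
eef_pos: [0.5706, -0.0963, 0.1523]
eef_rot: [-2.057, -1.934, -0.45]
ft_force: [-0.5, -1.8, 5.7]
gripper_width: 0.0004
grip_force: 2.6
```

>>> move_arm --series '[[[-0.05,0,-0.012,0],[0,0,0,0],[0,0,0,0]]]'

```text
time: 7.5
eef_pos: [0.5704, -0.0983, 0.1516]
eef_rot: [-2.057, -1.933, -0.45]
ft_force: [0.5, -2.5, 6.5]
gripper_width: 0.0005
grip_force: 3.0
```

```bash
cat > look.py <<'E'
from h import *
import sys
def look(name=None):
    go(None)
    c=cap('top');P=pts(c);hsv=cv2.cvtColor(c['image'],cv2.COLOR_RGB2HSV)
    q=cabf(P);z=q[...,2];R=(z>.13)&(z<.18)&(q[...,1]>-.13)&(q[...,1]<.03)&(abs(q[...,0])<.12)
    m=(hsv[...,1]<80)&R&(hsv[...,2]>60)
    for lo,hi in((-.08,-.065),(.085,.105)):
        k=m&(q[...,0]>lo)&(q[...,0]<hi)
        if k.sum():print("collar",k.sum(),q[k].min(0).round(4),q[k].max(0).round(4))
    o=(hsv[...,0]>8)&(hsv[...,0]<22)&(hsv[...,1]>150)&(hsv[...,2]>100)&R
    if o.sum()>3:print("orange",o.sum(),q[o].min(0).round(4),q[o].max(0).round(4),q[o].mean(0).round(4))
    if name:cv2.imwrite('pics/'+name,cv2.resize(c['image'][200:400,240:480][...,::-1],None,fx=3,fy=3))
if __name__=="__main__":look(*sys.argv[1:])
E
python3 look.py b.png
```

```text
t 7.5 cab tcp [ 0.0222 -0.0337  0.1516] F [ 0.5 -2.5  6.5] tooly.cab [1.    0.023 0.008] toolz.cab [-0.002  0.411 -0.912]
collar 173 [-0.08   -0.0343  0.1505] [-0.065   0.0081  0.1704]
collar 176 [ 0.0881 -0.0362  0.15  ] [0.105  0.0077 0.1695]
```

View pics/b.png

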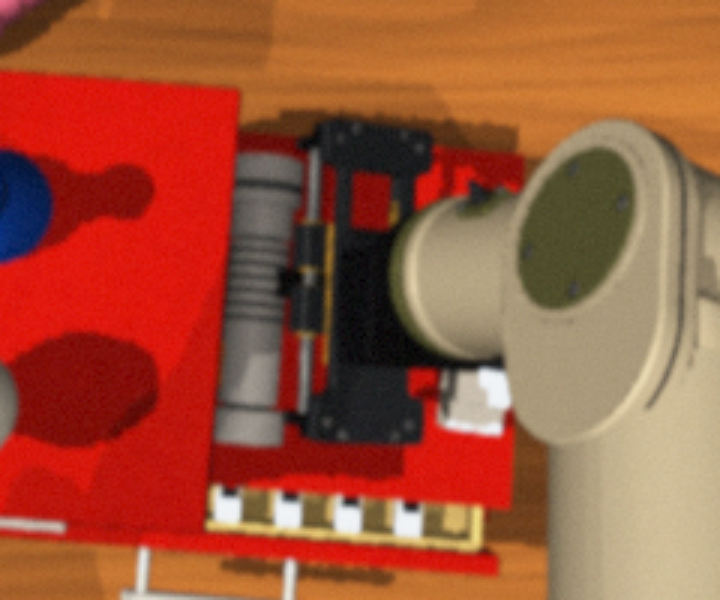

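The first stroke rolled the torch about 48°, with its axis now at cab y≈-9 mm. The switch is still hidden. I'll lift, go back and stroke again.

>>> move_arm --series '[[[0,0,-0.05,0],[0,0,-0.3,0],[0.3,0,-0.1,0],[0.33,0,0,0],[0,0,0.3,0]]]'

```text
time: 8.05
eef_pos: [0.5723, -0.0748, 0.169]
eef_rot: [-2.054, -1.937, -0.452]
ft_force: [0.4, 1.1, -0.3]
gripper_width: 0.0004
grip_force: 0.0
```

>>> move_arm --series '[[[0,0,0.09,0],[0,0,0.03,0],[0,0,0,0]]]'

```text
time: 8.35
eef_pos: [0.5711, -0.0746, 0.1634]
eef_rot: [-2.054, -1.933, -0.449]
ft_force: [-5.6, -0.4, 15.9]
gripper_width: 0.0004
grip_force: 7.6
```

```bash
python3 look.py
```

```text
t 8.35 cab tcp [ 0.0208 -0.0101  0.1634] F [-5.6 -0.4 15.9] tooly.cab [1.    0.024 0.006] toolz.cab [-0.005  0.412 -0.911]
collar 103 [-0.08   -0.0261  0.1578] [-0.0654  0.0081  0.1696]
collar 120 [ 0.0862 -0.0317  0.1555] [0.1048 0.0079 0.1702]
orange 8 [-0.0477  0.0072  0.1472] [-0.0202  0.0085  0.1506] [-0.0315  0.0078  0.1489]
```

>>> move_arm --series '[[[-0.1,0,-0.025,0],[-0.1,-0.01,-0.025,0],[-0.1,-0.01,-0.025,0],[-0.1,-0.01,-0.025,0],[-0.1,-0.01,-0.025,0]]]'

```text
time: 8.9
eef_pos: [0.5689, -0.0957, 0.1599]
eef_rot: [-2.056, -1.933, -0.45]
ft_force: [-1.3, -2.8, 13.8]
gripper_width: 0.0001
grip_force: 6.9
```

>>> move_arm --series '[[[-0.1,0,-0.025,0],[-0.1,0,-0.025,0],[-0.05,0,-0.012,0],[0,0,0,0]]]'

```text
time: 9.3
eef_pos: [0.568, -0.1061, 0.1579]
eef_rot: [-2.056, -1.933, -0.45]
ft_force: [-3.9, -2.6, 15.1]
gripper_width: 0.0005
grip_force: 7.7
```

```bash
python3 look.py
```

```text
t 9.3 cab tcp [ 0.0205 -0.0417  0.1579] F [-3.9 -2.6 15.1] tooly.cab [1.    0.023 0.007] toolz.cab [-0.003  0.411 -0.911]
collar 180 [-0.08   -0.0541  0.1473] [-0.0651 -0.0057  0.1697]
collar 177 [ 0.0877 -0.0498  0.148 ] [ 0.1048 -0.0068  0.1704]
orange 107 [-0.05   -0.0208  0.151 ] [-0.0202 -0.0066  0.1667] [-0.035  -0.0136  0.1594]
```

The switch is visible now, about 40° short of up. One more stroke of about 31 mm.

>>> move_arm --series '[[[0,0,-0.05,0],[0,0,-0.2,0],[0.27,0,-0.1,0],[0,0,0.2,0],[0,0,0,0]]]'

```text
time: 9.85
eef_pos: [0.5675, -0.0968, 0.1657]
eef_rot: [-2.053, -1.933, -0.447]
ft_force: [-0.5, 0.8, -0.5]
gripper_width: 0.0005
grip_force: 0.0
```

```bash
python3 look.py
```

```text
t 9.85 cab tcp [ 0.0192 -0.0325  0.1657] F [-0.5  0.8 -0.5] tooly.cab [1.    0.025 0.005] toolz.cab [-0.006  0.412 -0.911]
collar 145 [-0.08   -0.0478  0.1499] [-0.0652 -0.0057  0.1692]
collar 155 [ 0.0866 -0.0567  0.1408] [ 0.1049 -0.0067  0.1701]
orange 110 [-0.05   -0.0205  0.1507] [-0.0201 -0.0058  0.1655] [-0.0345 -0.0133  0.1593]
```

>>> move_arm --series '[[[0,0,0.08,0],[0,0,0.04,0],[0,0,0,0]]]'

```text
time: 10.2
eef_pos: [0.5681, -0.0963, 0.1625]
eef_rot: [-2.055, -1.932, -0.448]
ft_force: [-2.6, -0.4, 4.8]
gripper_width: 0.0004
grip_force: 2.2
```

>>> move_arm --series '[[[-0.1,0,-0.02,0],[-0.1,-0.01,-0.022,0],[-0.1,-0.01,-0.025,0],[-0.1,-0.01,-0.025,0],[-0.1,0,-0.025,0]]]'

```text
time: 10.7
eef_pos: [0.5661, -0.1167, 0.1587]
eef_rot: [-2.056, -1.933, -0.449]
ft_force: [-0.6, -1.0, 5.8]
gripper_width: 0.0007
grip_force: 2.9
```

>>> move_arm --series '[[[-0.1,0,-0.025,0],[-0.05,0,-0.012,0],[0,0,0,0]]]'

```text
time: 11.0
eef_pos: [0.5654, -0.123, 0.1574]
eef_rot: [-2.056, -1.932, -0.449]
ft_force: [-0.9, -0.6, 6.5]
gripper_width: 0.0004
grip_force: 3.2
```

```bash
python3 look.py
```

```text
t 11.0 cab tcp [ 0.0194 -0.0588  0.1574] F [-0.9 -0.6  6.5] tooly.cab [1.    0.023 0.006] toolz.cab [-0.004  0.411 -0.911]
collar 184 [-0.08   -0.0678  0.1479] [-0.065  -0.0199  0.1697]
collar 192 [ 0.086  -0.0688  0.1484] [ 0.105  -0.0217  0.1697]
orange 129 [-0.0501 -0.0473  0.1564] [-0.0202 -0.0305  0.1691] [-0.0353 -0.0389  0.165 ]
```

>>> move_arm --series '[[[-0.1,0,-0.025,0],[-0.1,0,-0.025,0],[-0.03,0,-0.008,0],[0,0,0,0],[0,0,0,0]]]'

```text
time: 11.55
eef_pos: [0.5647, -0.132, 0.1557]
eef_rot: [-2.056, -1.932, -0.448]
ft_force: [-1.0, -1.7, 6.1]
gripper_width: 0.0007
grip_force: 3.1
```

```bash
python3 look.py
```

```text
t 11.55 cab tcp [ 0.0194 -0.0678  0.1557] F [-1.  -1.7  6.1] tooly.cab [1.    0.023 0.006] toolz.cab [-0.004  0.411 -0.911]
collar 190 [-0.08   -0.074   0.1478] [-0.065  -0.0257  0.1698]
collar 194 [ 0.0851 -0.0753  0.1485] [ 0.1044 -0.0275  0.1707]
orange 131 [-0.0493 -0.0574  0.1622] [-0.0199 -0.0402  0.1701] [-0.0351 -0.0486  0.1661]
```

>>> move_arm --series '[[[-0.08,0,-0.02,0],[0,0,0,0],[0,0,-0.05,0],[0,0,-0.2,0],[0,0,-0.3,0]]]'

```text
time: 12.1
eef_pos: [0.5634, -0.1438, 0.175]
eef_rot: [-2.054, -1.932, -0.447]
ft_force: [-0.6, -0.1, 0.8]
gripper_width: 0.0003
grip_force: 0.0
```

>>> move_arm --series '[[[0,0,0,0],[0,0,0,0],[0,0,0,0],[0,0,0,0],[0,0,0,0]]]'

```text
time: 12.6
eef_pos: [0.5637, -0.1437, 0.1747]
eef_rot: [-2.055, -1.932, -0.448]
ft_force: [-0.2, 0.1, 0.3]
gripper_width: 0.0002
grip_force: 0.0
```

```bash
python3 look.py c.png; python3 -c "
from h import *
go([-.035,-.043,.195])"
```

```text
t 12.6 cab tcp [ 0.0194 -0.0795  0.1747] F [-0.2  0.1  0.3] tooly.cab [1.    0.024 0.005] toolz.cab [-0.005  0.412 -0.911]
collar 197 [-0.08   -0.0761  0.1476] [-0.0651 -0.0277  0.1688]
collar 190 [ 0.0874 -0.0769  0.1482] [ 0.1044 -0.0294  0.1708]
orange 132 [-0.05   -0.0614  0.1617] [-0.0196 -0.0442  0.1702] [-0.035  -0.0527  0.166 ]
t 12.65 cab tcp [ 0.0195 -0.0796  0.1747] F [ 0.8 -0.4 -0.8] tooly.cab [1.    0.024 0.005] toolz.cab [-0.005  0.412 -0.911]
total units [ 1.07 -1.34 -0.08]
```

View pics/c.png

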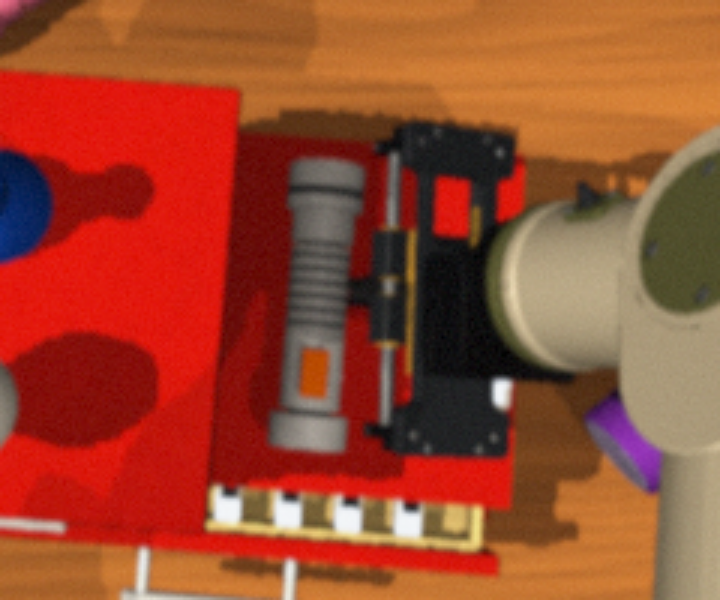

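The switch faces straight up, with the pad centre at cab (-0.035, -0.053) directly over the axis. Next I'll put the fingertip's lower edge over the pad.

>>> move_arm --series '[[[0,0,-0.6,0],[0.3,-0.4,0,0],[0.3,-0.5,0,0],[0.4,-0.44,0,0],[0,0,0.3,0]]]'

```text
time: 13.15
eef_pos: [0.5119, -0.1082, 0.2038]
eef_rot: [-2.056, -1.936, -0.449]
ft_force: [1.5, 0.2, 1.1]
gripper_width: 0.0004
grip_force: 0.0
```

```bash
python3 -c "
from h import *
go([-.035,-.044,.176])
from look import look;look()"
```

```text
t 13.15 cab tcp [-0.0353 -0.0486  0.2038] F [1.5 0.2 1.1] tooly.cab [1.    0.024 0.008] toolz.cab [-0.002  0.41  -0.912]
total units [-0.18  0.    0.68]
t 13.15 cab tcp [-0.0353 -0.0486  0.2038] F [1.5 0.2 1.1] tooly.cab [1.    0.024 0.008] toolz.cab [-0.002  0.41  -0.912]
collar 122 [-0.08   -0.0736  0.1472] [-0.065  -0.0277  0.1708]
collar 195 [ 0.0872 -0.0774  0.1483] [ 0.1049 -0.0295  0.1708]
orange 14 [-0.0489 -0.0514  0.1633] [-0.0199 -0.0454  0.1688] [-0.0318 -0.0487  0.1664]
```

>>> move_arm --series '[[[-0.1,0,0.35,0],[-0.08,0,0.33,0],[0,0,0,0]]]'

```text
time: 13.5
eef_pos: [0.5117, -0.104, 0.1716]
eef_rot: [-2.053, -1.93, -0.446]
ft_force: [0.2, -0.3, 0.2]
gripper_width: 0.0004
grip_force: 0.0
```

>>> move_arm --series '[[[-0.03,0,0.07,0],[0,0,0,0]]]'

```text
time: 13.7
eef_pos: [0.5127, -0.1046, 0.171]
eef_rot: [-2.055, -1.932, -0.448]
ft_force: [0.8, -0.8, -0.1]
gripper_width: 0.0005
grip_force: 0.0
```

>>> move_arm --series '[[[-0.02,0,0.045,0],[0,0,0,0]]]'

```text
time: 13.9
eef_pos: [0.5129, -0.1046, 0.1695]
eef_rot: [-2.056, -1.933, -0.449]
ft_force: [-0.5, 0.1, 1.4]
gripper_width: 0.0007
grip_force: 1.0
```

>>> move_arm --series '[[[-0.02,0,0.045,0],[0,0,0,0]]]'

```text
time: 14.1
eef_pos: [0.5128, -0.1045, 0.1675]
eef_rot: [-2.056, -1.933, -0.449]
ft_force: [-0.1, -0.6, 4.5]
gripper_width: 0.0003
grip_force: 1.7
```

>>> move_arm --series '[[[-0.015,0,0.035,0],[0,0,0,0]]]'

```text
time: 14.3
eef_pos: [0.5129, -0.1044, 0.166]
eef_rot: [-2.055, -1.933, -0.449]
ft_force: [-0.8, -0.3, 4.8]
gripper_width: 0.0003
grip_force: 2.5
```

>>> move_arm --series '[[[-0.01,0,0.023,0],[0,0,0,0]]]'

```text
time: 14.5
eef_pos: [0.513, -0.1042, 0.1656]
eef_rot: [-2.055, -1.933, -0.449]
ft_force: [-2.3, -0.2, 10.2]
gripper_width: 0.0008
grip_force: 5.1
```

The switch has bottomed out: the force jumped to 10 N after about 4 mm. I'll hold briefly, then release straight up.

>>> move_arm --series '[[[-0.005,0,0.011,0],[0,0,0,0]]]'

```text
time: 14.7
eef_pos: [0.513, -0.1041, 0.1655]
eef_rot: [-2.055, -1.933, -0.449]
ft_force: [-3.7, 0.7, 12.7]
gripper_width: 0.0006
grip_force: 6.5
```

>>> move_arm --series '[[[0.02,0,-0.045,0],[0.03,0,-0.07,0],[0.05,0,-0.12,0],[0.1,0,-0.3,0],[0,0,-0.5,0]]]'

```text
time: 15.2
eef_pos: [0.5113, -0.1131, 0.2057]
eef_rot: [-2.053, -1.933, -0.447]
ft_force: [0.5, -0.1, 0.8]
gripper_width: 0.0004
grip_force: 0.0
```

>>> move_arm --series '[[[-0.7,0.3,-0.5,0],[-0.7,0.5,-0.3,0],[-0.7,0.5,0,0],[0,0,0,0],[0,0,0,0]]]'

```text
time: 15.7
eef_pos: [0.5581, -0.207, 0.2]
eef_rot: [-2.055, -1.931, -0.449]
ft_force: [0.1, 0.5, 0.4]
gripper_width: 0.0006
grip_force: 0.0
```

```bash
python3 look.py d.png
```

```text
t 15.7 cab tcp [ 0.0193 -0.1431  0.2   ] F [0.1 0.5 0.4] tooly.cab [1.    0.023 0.005] toolz.cab [-0.005  0.413 -0.911]
collar 197 [-0.0799 -0.076   0.1455] [-0.0652 -0.0277  0.1697]
collar 197 [ 0.0851 -0.077   0.1478] [ 0.1048 -0.0294  0.1695]
orange 126 [-0.05   -0.0607  0.162 ] [-0.0198 -0.0441  0.1707] [-0.0351 -0.0526  0.1659]
```

View pics/d.png

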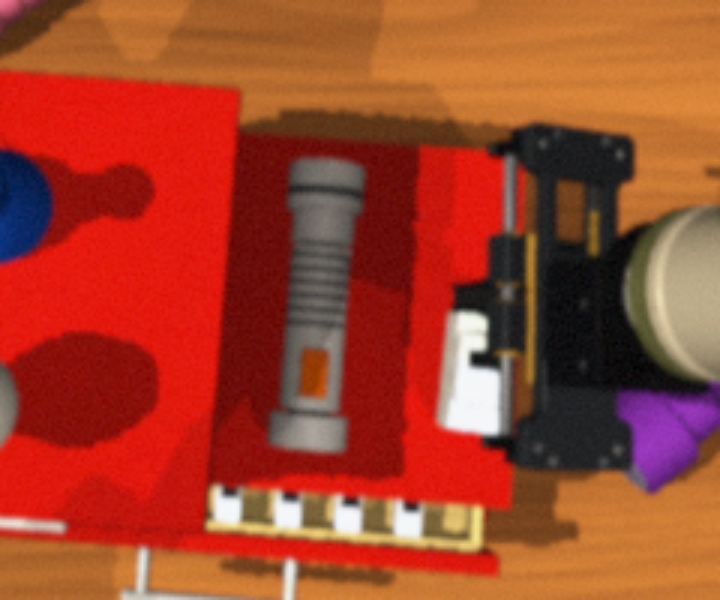

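The torch hasn't moved, and its switch is up and sprung back out. I'll raise the arm clear of the breaker and hand in.

>>> move_arm --series '[[[0,0,-0.8,0],[0,0,-0.8,0],[0,0,0,0],[0,0,0,0],[0,0,0,0]]]'

```text
time: 16.25
eef_pos: [0.5558, -0.232, 0.2582]
eef_rot: [-2.054, -1.933, -0.448]
ft_force: [-0.1, -0.1, 0.1]
gripper_width: 0.0006
grip_force: 0.0
```

```bash
python3 -c "
from h import *
go(None);print(robot.sign_off())"
```

```text
t 16.25 cab tcp [ 0.0191 -0.1682  0.2582] F [-0.1 -0.1  0.1] tooly.cab [1.    0.025 0.005] toolz.cab [-0.006  0.412 -0.911]
the job is handed in; nothing more can be done
None
```

I rolled the torch along the ledge until its switch faced straight up, pushed the switch fully in and released it. The torch now lies still with the switch up and sprung back out, and the job was handed in at 16.25 s (no verdict came back).

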